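# Load shoe lasts into a packing tray in reverse order

### The arm

A 6-joint arm with a two-finger parallel gripper is mounted at the origin on the work surface. World frame = base frame: x ahead of the robot, y to its left, z up, the work surface at z = 0. Lengths are in m, angles in rad, forces in N, time in s.
With the tool pointing down it reaches from about 0.3 to 0.775 m from the base axis. Payload 14.6 kg.
Tool frame: the origin (TCP) lies midway between the tips of the shut fingers; the grasp point (between the pads) lies 19 mm behind it; z points along the fingers, y is the direction in which the jaws open and shut (so a half turn about z gives the same grasp; the last joint's range is limited). The gripper opens to 94 mm and grips with 3 to 60 N. Pads are 16 mm wide; open, the fingers measure 119 mm over their backs; the gripper's body (75 mm by 177 mm) begins 78 mm behind the grasp point.
Start: joints at [1.067, 0.3, 1.521, -0, 1.321, -0.067], TCP at [0.233, 0.498, 0.205] pointing down, gripper open.
Joint ranges: [-3.03, 3.03], [-0.79, 2.21], [0.23, 2.52], [-1.04, 4.18], [0, 3.07], [-2.55, 2.55]. Speed limits (rad/s): [2.22, 2.22, 2.57, 3.14, 3.14, 3.14].

### API

Orientations are given as a unit quaternion [w, x, y, z].
In Python, from bench import manip, viewer, finder gives the robot as it stands. The module is installed in compiled form; this text tells all that it offers.
- The arm moves only by the shell command python3 -m handwheel 'ROWS' [OPENING] [FORCE]. ROWS is JSON, a list of rows, each an object with "offset": the shift along the tool's x, y, z in m, a list of three; "twist": the turn about the tool's z in degrees. In form: [{"offset": [tx, ty, tz], "twist": twist}, ...]. A call has 1 to 12 rows; each row is the pose to reach, as a shift and turn from the pose commanded when the call began, along the tool's axes at that moment; what a row does not reach only later rows make up. A row lasts 1/12 s, in which the tool goes at most 41.7 mm and 7.16 degrees, less where a joint would pass 70% of its speed; a pose out of reach is approached as far as the arm can. A call with a gripper value outside its range is refused whole. OPENING is the gripper command: -1 is shut, 1 is fully open, values between are in proportion, set as the call begins (- or left out, the last holds). The fingers move at their own pace and stop on an object; FORCE is the grip in N (left out, the last holds). Time passes only in rows, so rows that repeat a pose let the fingers close. It gives the time, the measured TCP pose, the force and the opening at its end, in the units of the state.
- manip.state(): the state, without advancing time (a new reading comes with each control period).
- viewer.capture(name): name is "scene" or "side" or "wrist"; returns the picture (400x640x3 uint8, red, green, blue); there is no depth.
- viewer.calibration(name): a dict with "vertical_fov" (degrees; the focal length in pixels is half the picture's height over the tangent of half this angle, whatever the lens; pixels are square), "cx", "cy" (the principal point, pixels), "camera_from_world" (4x4, takes a point from world to camera coordinates); the wrist camera has in their place "tool_from_camera" (4x4, takes a point from camera to tool coordinates, whose origin is the TCP and whose axes are the flange's). Camera axes: x right, y down, z forward; pixel columns grow to the right and rows downward; lengths in m; the calibration is good to about 2 mm. A picture is of the moment at which its call begins: read the wrist's pose just before it. calibration takes no time and is no camera call.
- manip.hand_in(): hands the job in, once; it reports no verdict.
Trained networks look in the newest picture that a camera, given by its name, has taken for a name from the list of things; names that differ only in an ending like _2 or _b are one class to them, and where a whole thing is asked for, a point or a joint stands for the part that bears it (a point fixed in the world has none). Each returns a list of dicts, best first, with "p" (0 to 1); they miss things now and then, are a little off and sometimes report something else, mostly with a low value. They report only what shows in the picture. A call takes as long as a camera call. They do not tell look-alikes from the thing itself.
- finder.boxes_of(label, camera): "at" ([x, y, z] in m, in the coordinates of the camera as it stood for that picture, good to about 4 mm: the middle of the surface that is visible of it).
The state is a dict: "time": time; "qpos": joint angles; "joint_velocities": joint speeds; "joint_torque": joint torques, N m; "ee_pos": TCP position; "eef_rot": TCP orientation; "ft_force": force on the tool from outside, world axes, zero at the start; "torque": the same for the moment, N m; "opening": opening from 0.0 (shut) to 1.0 (fully open).
Only numpy, scipy, OpenCV 4.12 (cv2) and the standard library are available. Lean on these libraries where they do the work, as an engineer would, in place of code of your own. Each camera call takes 0.05 s, during which the arm holds its last target. There are 200 camera calls.

### The job

Move the three shoe lasts from the wire rack into the four-bay tray in reverse order, one to a bay and lengthwise in it: the leftmost on the rack becomes the rightmost of the three in the tray and so on, in neighbouring bays, leaving free the end bay beside the red clip. Then, last of all, put the wooden filler block lengthwise into that free bay so that nothing can shift. Set each one down flat on the tray floor; do not drop any.

Things in the scene. Friction and masses are not known exactly. Their poses are not given: they have to be found in the camera images.
- last_blue: blue plastic child's shoe last (foot form), 150 long, 56 wide at the ball, 80 tall, about 0.26 kg. Origin: middle of its flat sole; x to the toe, z up. At the start it stands on the blue cradle with its toe away from the robot. Grip it by the ankle block at its top: straight sides across y, 30 mm wide, from x = -66 to 0 mm and z = 48 to 80 mm (the foot below is wider); it balances near x = -20 mm. All lasts have the same shape.
- last_green: green plastic child's shoe last (foot form), 150 long, 56 wide at the ball, 80 tall, about 0.26 kg. Origin: middle of its flat sole; x to the toe, z up. At the start it stands on the green cradle with its toe away from the robot. Grip it by the ankle block at its top: straight sides across y, 30 mm wide, from x = -66 to 0 mm and z = 48 to 80 mm (the foot below is wider); it balances near x = -20 mm. All lasts have the same shape.
- last_yellow: yellow plastic child's shoe last (foot form), 150 long, 56 wide at the ball, 80 tall, about 0.26 kg. Origin: middle of its flat sole; x to the toe, z up. At the start it stands on the yellow cradle with its toe away from the robot. Grip it by the ankle block at its top: straight sides across y, 30 mm wide, from x = -66 to 0 mm and z = 48 to 80 mm (the foot below is wider); it balances near x = -20 mm. All lasts have the same shape.
- filler: Pale wooden filler block, 0.22 kg: base 130 (x) by 54 (y) by 36 mm tall, with a grip ridge on top along x, 100 long, 28 wide, from z = 36 to 70 mm. Origin: middle of its underside. It lies on the table between rack and tray.
- cradle_blue: Fixed plywood board on the wire rack, 200 (x) by 72 (y) by 10 mm, with a blue strip across its end away from the robot; the blue last starts on it, so it still shows the starting order once the last is gone. Origin: middle of its underside, 25 mm above the table; x away from the robot, z up.
- cradle_green: Fixed plywood board on the wire rack, 200 (x) by 72 (y) by 10 mm, with a green strip across its end away from the robot; the green last starts on it, so it still shows the starting order once the last is gone. Origin: middle of its underside, 25 mm above the table; x away from the robot, z up.
- cradle_yellow: Fixed plywood board on the wire rack, 200 (x) by 72 (y) by 10 mm, with a yellow strip across its end away from the robot; the yellow last starts on it, so it still shows the starting order once the last is gone. Origin: middle of its underside, 25 mm above the table; x away from the robot, z up.
- rack: Fixed low wire rack, 25 mm tall, 320 (y) by 182 mm (x). Origin: under its middle, on the table; x away from the robot, y along the row (to the robot's left), z up. The three cradles lie on it with their middles at y = -100, 0 and 100 mm. It stands left or right of the tray.
- tray: Fixed open metal tray with grey floor, 190 (x) by 324 (y) mm, outer walls 30 mm high and 5 to 6 mm thick, floor top 6 mm above the origin. Three ribs along x, 4 mm thick, tops 16 mm above the origin, divide it into four bays with middles at y = -117, -39, 39 and 117 mm, x = 0, each 180 long; the inner bays are 74 mm wide, the end bays 76. Origin: under its middle, on the table; x away from the robot, y along the row of bays (to the robot's left), z up.
- clip_red: Fixed red clip, 50 (x) by 20 (y) mm, on the rim of one end wall of the tray, at y = +159 or -159 mm in the tray's frame; its top is 36 mm above the table. It marks the end bay for the filler block. (A black clip sits on the other end wall.) Origin: middle of its pad's underside, 30 mm above the table.
Mind the look-alikes: they are no part of the job. Leave any pink or purple look-alike of the last_blue alone.

How it is judged:
On the way, in this order (a step that is already met when the one before it is completed fails the run):
1. all three lasts lie in their bays of the tray, in reverse order, with the end bay by the red clip left free (((y of clip_red in the frame of tray above 0 m and y of cradle_blue in the frame of rack between -0.14 and -0.06 m and y of last_blue in the frame of tray between 0.021 and 0.057 m and x of last_blue in the frame of tray between -0.028 and 0.028 m and z of last_blue in the frame of tray between 0.001 and 0.011 m and angle between last_blue's own z axis and vertical below 0.08 rad and angle between the x axis of last_blue and the x axis of tray, either way round below 0.25 rad) or (y of clip_red in the frame of tray above 0 m and y of cradle_blue in the frame of rack between -0.04 and 0.04 m and y of last_blue in the frame of tray between -0.057 and -0.021 m and x of last_blue in the frame of tray between -0.028 and 0.028 m and z of last_blue in the frame of tray between 0.001 and 0.011 m and angle between last_blue's own z axis and vertical below 0.08 rad and angle between the x axis of last_blue and the x axis of tray, either way round below 0.25 rad) or (y of clip_red in the frame of tray above 0 m and y of cradle_blue in the frame of rack between 0.06 and 0.14 m and y of last_blue in the frame of tray between -0.135 and -0.099 m and x of last_blue in the frame of tray between -0.028 and 0.028 m and z of last_blue in the frame of tray between 0.001 and 0.011 m and angle between last_blue's own z axis and vertical below 0.08 rad and angle between the x axis of last_blue and the x axis of tray, either way round below 0.25 rad) or (y of clip_red in the frame of tray below 0 m and y of cradle_blue in the frame of rack between -0.14 and -0.06 m and y of last_blue in the frame of tray between 0.099 and 0.135 m and x of last_blue in the frame of tray between -0.028 and 0.028 m and z of last_blue in the frame of tray between 0.001 and 0.011 m and angle between last_blue's own z axis and vertical below 0.08 rad and angle between the x axis of last_blue and the x axis of tray, either way round below 0.25 rad) or (y of clip_red in the frame of tray below 0 m and y of cradle_blue in the frame of rack between -0.04 and 0.04 m and y of last_blue in the frame of tray between 0.021 and 0.057 m and x of last_blue in the frame of tray between -0.028 and 0.028 m and z of last_blue in the frame of tray between 0.001 and 0.011 m and angle between last_blue's own z axis and vertical below 0.08 rad and angle between the x axis of last_blue and the x axis of tray, either way round below 0.25 rad) or (y of clip_red in the frame of tray below 0 m and y of cradle_blue in the frame of rack between 0.06 and 0.14 m and y of last_blue in the frame of tray between -0.057 and -0.021 m and x of last_blue in the frame of tray between -0.028 and 0.028 m and z of last_blue in the frame of tray between 0.001 and 0.011 m and angle between last_blue's own z axis and vertical below 0.08 rad and angle between the x axis of last_blue and the x axis of tray, either way round below 0.25 rad)) and ((y of clip_red in the frame of tray above 0 m and y of cradle_green in the frame of rack between -0.14 and -0.06 m and y of last_green in the frame of tray between 0.021 and 0.057 m and x of last_green in the frame of tray between -0.028 and 0.028 m and z of last_green in the frame of tray between 0.001 and 0.011 m and angle between last_green's own z axis and vertical below 0.08 rad and angle between the x axis of last_green and the x axis of tray, either way round below 0.25 rad) or (y of clip_red in the frame of tray above 0 m and y of cradle_green in the frame of rack between -0.04 and 0.04 m and y of last_green in the frame of tray between -0.057 and -0.021 m and x of last_green in the frame of tray between -0.028 and 0.028 m and z of last_green in the frame of tray between 0.001 and 0.011 m and angle between last_green's own z axis and vertical below 0.08 rad and angle between the x axis of last_green and the x axis of tray, either way round below 0.25 rad) or (y of clip_red in the frame of tray above 0 m and y of cradle_green in the frame of rack between 0.06 and 0.14 m and y of last_green in the frame of tray between -0.135 and -0.099 m and x of last_green in the frame of tray between -0.028 and 0.028 m and z of last_green in the frame of tray between 0.001 and 0.011 m and angle between last_green's own z axis and vertical below 0.08 rad and angle between the x axis of last_green and the x axis of tray, either way round below 0.25 rad) or (y of clip_red in the frame of tray below 0 m and y of cradle_green in the frame of rack between -0.14 and -0.06 m and y of last_green in the frame of tray between 0.099 and 0.135 m and x of last_green in the frame of tray between -0.028 and 0.028 m and z of last_green in the frame of tray between 0.001 and 0.011 m and angle between last_green's own z axis and vertical below 0.08 rad and angle between the x axis of last_green and the x axis of tray, either way round below 0.25 rad) or (y of clip_red in the frame of tray below 0 m and y of cradle_green in the frame of rack between -0.04 and 0.04 m and y of last_green in the frame of tray between 0.021 and 0.057 m and x of last_green in the frame of tray between -0.028 and 0.028 m and z of last_green in the frame of tray between 0.001 and 0.011 m and angle between last_green's own z axis and vertical below 0.08 rad and angle between the x axis of last_green and the x axis of tray, either way round below 0.25 rad) or (y of clip_red in the frame of tray below 0 m and y of cradle_green in the frame of rack between 0.06 and 0.14 m and y of last_green in the frame of tray between -0.057 and -0.021 m and x of last_green in the frame of tray between -0.028 and 0.028 m and z of last_green in the frame of tray between 0.001 and 0.011 m and angle between last_green's own z axis and vertical below 0.08 rad and angle between the x axis of last_green and the x axis of tray, either way round below 0.25 rad)) and ((y of clip_red in the frame of tray above 0 m and y of cradle_yellow in the frame of rack between -0.14 and -0.06 m and y of last_yellow in the frame of tray between 0.021 and 0.057 m and x of last_yellow in the frame of tray between -0.028 and 0.028 m and z of last_yellow in the frame of tray between 0.001 and 0.011 m and angle between last_yellow's own z axis and vertical below 0.08 rad and angle between the x axis of last_yellow and the x axis of tray, either way round below 0.25 rad) or (y of clip_red in the frame of tray above 0 m and y of cradle_yellow in the frame of rack between -0.04 and 0.04 m and y of last_yellow in the frame of tray between -0.057 and -0.021 m and x of last_yellow in the frame of tray between -0.028 and 0.028 m and z of last_yellow in the frame of tray between 0.001 and 0.011 m and angle between last_yellow's own z axis and vertical below 0.08 rad and angle between the x axis of last_yellow and the x axis of tray, either way round below 0.25 rad) or (y of clip_red in the frame of tray above 0 m and y of cradle_yellow in the frame of rack between 0.06 and 0.14 m and y of last_yellow in the frame of tray between -0.135 and -0.099 m and x of last_yellow in the frame of tray between -0.028 and 0.028 m and z of last_yellow in the frame of tray between 0.001 and 0.011 m and angle between last_yellow's own z axis and vertical below 0.08 rad and angle between the x axis of last_yellow and the x axis of tray, either way round below 0.25 rad) or (y of clip_red in the frame of tray below 0 m and y of cradle_yellow in the frame of rack between -0.14 and -0.06 m and y of last_yellow in the frame of tray between 0.099 and 0.135 m and x of last_yellow in the frame of tray between -0.028 and 0.028 m and z of last_yellow in the frame of tray between 0.001 and 0.011 m and angle between last_yellow's own z axis and vertical below 0.08 rad and angle between the x axis of last_yellow and the x axis of tray, either way round below 0.25 rad) or (y of clip_red in the frame of tray below 0 m and y of cradle_yellow in the frame of rack between -0.04 and 0.04 m and y of last_yellow in the frame of tray between 0.021 and 0.057 m and x of last_yellow in the frame of tray between -0.028 and 0.028 m and z of last_yellow in the frame of tray between 0.001 and 0.011 m and angle between last_yellow's own z axis and vertical below 0.08 rad and angle between the x axis of last_yellow and the x axis of tray, either way round below 0.25 rad) or (y of clip_red in the frame of tray below 0 m and y of cradle_yellow in the frame of rack between 0.06 and 0.14 m and y of last_yellow in the frame of tray between -0.057 and -0.021 m and x of last_yellow in the frame of tray between -0.028 and 0.028 m and z of last_yellow in the frame of tray between 0.001 and 0.011 m and angle between last_yellow's own z axis and vertical below 0.08 rad and angle between the x axis of last_yellow and the x axis of tray, either way round below 0.25 rad))), for 0.2 s.
2. then the filler block lies in the free end bay by the red clip (((y of clip_red in the frame of tray above 0 m and y of filler in the frame of tray between 0.099 and 0.135 m and x of filler in the frame of tray between -0.028 and 0.028 m and z of filler in the frame of tray between 0.001 and 0.011 m and angle between filler's own z axis and vertical below 0.08 rad and angle between the x axis of filler and the x axis of tray, either way round below 0.25 rad) or (y of clip_red in the frame of tray below 0 m and y of filler in the frame of tray between -0.135 and -0.099 m and x of filler in the frame of tray between -0.028 and 0.028 m and z of filler in the frame of tray between 0.001 and 0.011 m and angle between filler's own z axis and vertical below 0.08 rad and angle between the x axis of filler and the x axis of tray, either way round below 0.25 rad))), for 0.2 s.
At the end, for the whole second after the job is handed in: Lasts in reverse of the cradles' order in the three bays away from the red clip, filler in the bay beside it; each flat on the floor (5 mm, tilt 0.08 rad), within 18 mm across and 28 mm along of its bay's middle, lengthwise within 0.25 rad, at rest (0.02 m/s) (all of step 1 and ((y of clip_red in the frame of tray above 0 m and y of filler in the frame of tray between 0.099 and 0.135 m and x of filler in the frame of tray between -0.028 and 0.028 m and z of filler in the frame of tray between 0.001 and 0.011 m and angle between filler's own z axis and vertical below 0.08 rad and angle between the x axis of filler and the x axis of tray, either way round below 0.25 rad) or (y of clip_red in the frame of tray below 0 m and y of filler in the frame of tray between -0.135 and -0.099 m and x of filler in the frame of tray between -0.028 and 0.028 m and z of filler in the frame of tray between 0.001 and 0.011 m and angle between filler's own z axis and vertical below 0.08 rad and angle between the x axis of filler and the x axis of tray, either way round below 0.25 rad)) and linear speed of each of last_blue, last_green, last_yellow, filler below 0.02 m/s); the robot touches nothing.
It fails at once if the last blue is dropped (falls out of the fingers faster than 0.7 m/s, about 25 mm) (linear speed of last_blue above 0.7 m/s and contact force between the fingers and last_blue below 0.05 N).
It fails at once if the last green is dropped (falls out of the fingers faster than 0.7 m/s, about 25 mm) (linear speed of last_green above 0.7 m/s and contact force between the fingers and last_green below 0.05 N).
It fails at once if the last yellow is dropped (falls out of the fingers faster than 0.7 m/s, about 25 mm) (linear speed of last_yellow above 0.7 m/s and contact force between the fingers and last_yellow below 0.05 N).
It fails at once if the filler is dropped (falls out of the fingers faster than 0.7 m/s, about 25 mm) (linear speed of filler above 0.7 m/s and contact force between the fingers and filler below 0.05 N).
It also fails if it takes over 112 s, if anything falls off the work surface, if the arm or the gripper's body presses on something with over 40 N, if the wrist force passes 120 N, or if a joint passes its speed limit or range.

## Working session

There is one attempt and no reset: what is moved stays moved. The work goes in short steps, Python scripts to look and compute and a shell command to move; the robot and the scene stay as the last step left them, time stands still between calls to the robot, and variables do not carry over. Pictures are saved under pics/ and viewed, about 12 in all and at most 16, crops included, and the job is handed in when it is done.

```bash
mkdir -p pics
cat > h.py <<'E'
from bench import manip, viewer, finder
import numpy as np, cv2
from scipy.spatial.transform import Rotation as R
def cam2world(cam,p,st=None):
    c=viewer.calibration(cam); p=np.append(p,1)
    if cam=="wrist":
        T=np.eye(4);q=st["eef_rot"];T[:3,:3]=R.from_quat([q[1],q[2],q[3],q[0]]).as_matrix();T[:3,3]=st["ee_pos"]
        return (T@np.array(c["tool_from_camera"])@p)[:3]
    return (np.linalg.inv(np.array(c["camera_from_world"]))@p)[:3]
def pix(cam,p):
    c=viewer.calibration(cam);f=200/np.tan(np.radians(c["vertical_fov"]/2))
    return [round(float(f*p[0]/p[2]+c["cx"])),round(float(f*p[1]/p[2]+c["cy"]))]
def save(cam,name):
    im=viewer.capture(cam); cv2.imwrite(f"pics/{name}.png",cv2.cvtColor(im,cv2.COLOR_RGB2BGR)); return im
def look(cam,labels,n=3,pmin=.2):
    st=manip.state()
    for l in labels:
        for d in finder.boxes_of(l,cam)[:n]:
            if d["p"]>pmin: print(cam,l,round(d["p"],2),pix(cam,d["at"]),cam2world(cam,d["at"],st).round(3))
E
python3 - <<'E'
from h import *
s=manip.state();print(s["time"],s["ee_pos"],s["eef_rot"],s["opening"])
for c in("scene","side"):
    save(c,c+"0"); look(c,["last_blue","last_green","last_yellow","filler","cradle_blue","cradle_green","cradle_yellow","rack","tray","clip_red"])
E
```

```text
0.0 [0.23254411 0.49813413 0.20489571] [-1.46938972e-04  2.16660143e-01  9.76246920e-01 -5.59483931e-04] 1.00105549283704
scene last_blue 0.96 [239, 140] [ 0.53  -0.551  0.037]
scene last_blue 0.93 [277, 180] [ 0.521 -0.25   0.077]
scene last_blue 0.63 [302, 140] [ 0.327 -0.422  0.039]
scene last_green 0.91 [291, 200] [ 0.522 -0.151  0.074]
scene last_yellow 0.92 [267, 162] [ 0.509 -0.346  0.078]
scene filler 0.59 [316, 240] [0.521 0.006 0.033]
scene cradle_blue 0.86 [261, 195] [ 0.586 -0.254  0.035]
scene cradle_blue 0.75 [348, 255] [0.47  0.11  0.035]
scene cradle_green 0.8 [285, 212] [ 0.55  -0.147  0.033]
scene cradle_green 0.74 [267, 163] [ 0.512 -0.346  0.073]
scene cradle_yellow 0.57 [248, 178] [ 0.587 -0.35   0.038]
scene rack 0.77 [283, 219] [ 0.567 -0.128  0.026]
scene tray 0.62 [286, 212] [ 0.546 -0.144  0.035]
scene tray 0.56 [371, 306] [0.497 0.276 0.004]
scene clip_red 0.69 [347, 256] [0.472 0.111 0.034]
side last_blue 0.7 [219, 271] [ 0.348 -0.456  0.046]
side last_blue 0.65 [254, 336] [ 0.55  -0.586  0.039]
side last_blue 0.57 [306, 245] [ 0.526 -0.283  0.073]
side last_green 0.64 [321, 224] [ 0.521 -0.179  0.073]
side last_yellow 0.88 [285, 266] [ 0.513 -0.378  0.071]
side last_yellow 0.28 [293, 284] [ 0.546 -0.394  0.032]
side filler 0.61 [344, 206] [ 0.524 -0.024  0.037]
side cradle_blue 0.73 [323, 266] [ 0.584 -0.294  0.027]
side cradle_green 0.74 [341, 244] [ 0.595 -0.195  0.034]
side cradle_green 0.62 [294, 284] [ 0.549 -0.395  0.035]
side cradle_yellow 0.66 [294, 284] [ 0.548 -0.395  0.033]
side rack 0.85 [298, 296] [ 0.572 -0.417  0.022]
side rack 0.36 [322, 266] [ 0.584 -0.297  0.031]
side tray 0.87 [367, 170] [0.491 0.256 0.004]
```

View pics/scene0.png

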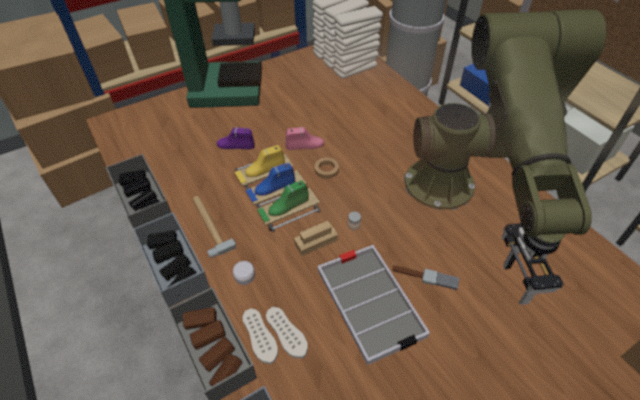

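View pics/side0.png

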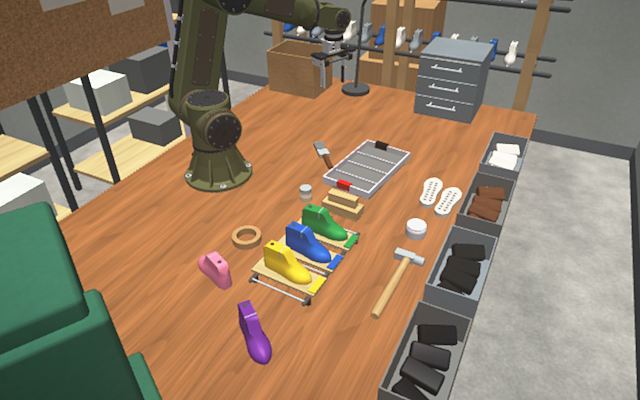

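```bash
cat >> h.py <<'E'
def ray(cam,uv,z,st=None):
    c=viewer.calibration(cam);f=200/np.tan(np.radians(c["vertical_fov"]/2))
    d=np.array([(uv[0]-c["cx"])/f,(uv[1]-c["cy"])/f,1.])
    a=cam2world(cam,[0,0,0],st);b=cam2world(cam,d,st); return a+(b-a)*(z-a[2])/(b[2]-a[2])
E
python3 - <<'E'
from h import *
c=viewer.calibration("wrist");print({k:np.round(v,3) for k,v in c.items()})
print([cam2world(k,[0,0,0]).round(2) for k in("scene","side")])
for k,P in(("scene",[(318,266),(373,247),(428,332),(372,359)]),("side",[(327,182),(371,196),(410,152),(369,141)])):
    print(k,[ray(k,p,.03)[:2].round(3) for p in P])
a=cv2.imread("pics/scene0.png")[120:240,205:345];b=cv2.imread("pics/side0.png")[190:370,190:375]
cv2.imwrite("pics/crop.png",np.hstack([cv2.resize(a,(420,360),interpolation=2),cv2.resize(b,(370,360),interpolation=2)]))
E
```

```text
{'vertical_fov': np.float64(69.176), 'cx': np.float64(324.972), 'cy': np.float64(204.619), 'tool_from_camera': array([[ 0.001, -0.966, -0.257,  0.074],
       [ 1.   ,  0.001, -0.   , -0.   ],
       [ 0.   , -0.257,  0.966, -0.18 ],
       [ 0.   ,  0.   ,  0.   ,  1.   ]])}
[array([0.96, 0.77, 1.22]), array([ 1.02, -1.14,  0.95])]
scene [array([0.565, 0.092]), array([0.382, 0.122]), array([0.42 , 0.433]), array([0.594, 0.415])]
side [array([0.409, 0.085]), array([0.579, 0.075]), array([0.604, 0.412]), array([0.429, 0.423])]
```

View pics/crop.png

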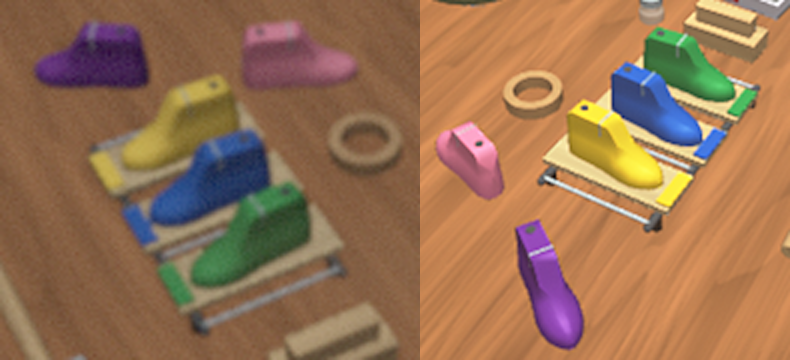

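```bash
python3 -m handwheel '[{"offset":[-0.302,-0.133,-0.045],"twist":-20},{"offset":[-0.302,-0.133,-0.045],"twist":-20},{"offset":[-0.302,-0.133,-0.045],"twist":-20},{"offset":[-0.302,-0.133,-0.045],"twist":-20},{"offset":[-0.302,-0.133,-0.045],"twist":-20},{"offset":[-0.302,-0.133,-0.045],"twist":-20},{"offset":[-0.302,-0.133,-0.045],"twist":-20},{"offset":[-0.302,-0.133,-0.045],"twist":-20},{"offset":[-0.302,-0.133,-0.045],"twist":-20},{"offset":[-0.302,-0.133,-0.045],"twist":-20},{"offset":[-0.302,-0.133,-0.045],"twist":-20},{"offset":[-0.302,-0.133,-0.045],"twist":-20}]' 1
python3 - <<'E'
from h import *
s=manip.state();print(s["time"],s["ee_pos"],s["eef_rot"])
save("wrist","w1");look("wrist",["tray","filler","clip_red"])
E
```

```text
time: 2.1
ee_pos: [0.4493, 0.251, 0.2502]
eef_rot: [-0.0, 0.043, 0.999, -0.0]
ft_force: [-0.3, 0.3, 0.5]
opening: 0.998
2.1 [0.44929548 0.25096202 0.25020134] [-2.39463585e-04  4.33825318e-02  9.99058506e-01 -5.77105441e-06]
wrist tray 0.62 [332, 199] [0.48  0.259 0.002]
wrist filler 0.97 [156, 232] [0.499 0.003 0.038]
wrist clip_red 0.9 [225, 203] [0.465 0.107 0.034]
```

View pics/w1.png

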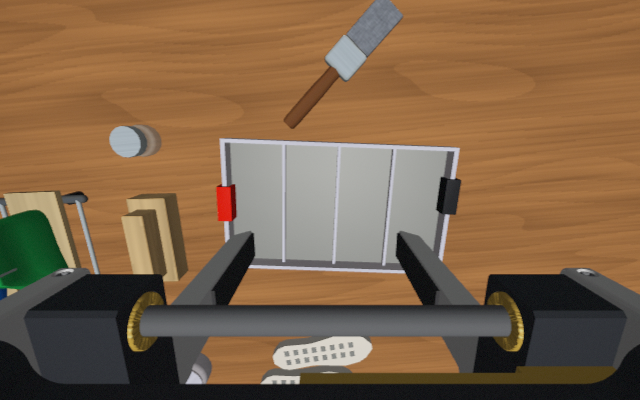

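Run:
```python
from h import *
s=manip.state()
# refine by ribs/corners
P=[(221,139),(459,148),(441,272),(230,267)]
M=np.array([[-.095,-.162],[-.095,.162],[.095,.162],[.095,-.162]])
W=np.array([ray("wrist",p,.03,s)[:2] for p in P]);print(W.round(3))
c=W.mean(0);U,S,V=np.linalg.svd((M).T@(W-c));Rm=(U@V).T
print("tray",c.round(4),"yaw",np.degrees(np.arctan2(Rm[1,0],Rm[0,0])).round(2),"res",(W-c-M@Rm.T).round(4).tolist())
for y in(-.117,-.039,.039,.117):print(y,(c+Rm@[0,y]).round(4))
```

```text
[[0.378 0.116]
 [0.418 0.435]
 [0.602 0.414]
 [0.567 0.096]]
tray [0.4912 0.2654] yaw -6.58 res [[0.0002, 0.0005], [0.0023, -0.0018], [-0.002, -0.0011], [-0.0004, 0.0024]]
-0.117 [0.4778 0.1492]
-0.039 [0.4868 0.2267]
0.039 [0.4957 0.3042]
0.117 [0.5047 0.3817]
```

```bash
python3 -m handwheel '[{"offset":[-0.023,-0.49,0],"twist":0},{"offset":[-0.023,-0.49,0],"twist":0},{"offset":[-0.023,-0.49,0],"twist":0},{"offset":[-0.023,-0.49,0],"twist":0},{"offset":[-0.023,-0.49,0],"twist":0},{"offset":[-0.023,-0.49,0],"twist":0},{"offset":[-0.023,-0.49,0],"twist":0},{"offset":[-0.023,-0.49,0],"twist":0},{"offset":[-0.023,-0.49,0],"twist":0},{"offset":[-0.023,-0.49,0],"twist":0},{"offset":[-0.023,-0.49,0],"twist":0},{"offset":[-0.023,-0.49,0],"twist":0}]' 1
python3 -m handwheel '[{"offset":[0,0,0],"twist":0},{"offset":[0,0,0],"twist":0}]'
python3 - <<'E'
from h import *
s=manip.state();print(s["time"],s["ee_pos"],s["eef_rot"])
save("wrist","w2");look("wrist",["last_blue","last_green","last_yellow","filler","cradle_blue","cradle_green","cradle_yellow","rack"])
E
```

```text
time: 3.3
ee_pos: [0.4296, -0.2423, 0.2505]
eef_rot: [0.0, 0.044, 0.999, -0.0]
ft_force: [0.8, -0.8, -0.2]
opening: 1.003
time: 3.47
ee_pos: [0.4299, -0.2406, 0.25]
eef_rot: [-0.0, 0.045, 0.999, 0.0]
ft_force: [0.6, 0.4, 0.6]
opening: 1.002
3.4667 [ 0.4298513  -0.24063264  0.25004378] [-3.24532023e-04  4.47483460e-02  9.98998207e-01  2.50460276e-04]
wrist last_blue 0.75 [314, 253] [ 0.5   -0.259  0.107]
wrist last_blue 0.72 [125, 250] [ 0.497 -0.527  0.053]
wrist last_blue 0.62 [171, 108] [ 0.316 -0.426  0.045]
wrist last_green 0.86 [381, 238] [ 0.498 -0.174  0.084]
wrist last_yellow 0.59 [246, 223] [ 0.467 -0.346  0.072]
wrist filler 0.79 [487, 221] [ 0.502 -0.019  0.044]
wrist cradle_blue 0.82 [307, 218] [ 0.479 -0.27   0.033]
wrist cradle_blue 0.31 [383, 238] [ 0.497 -0.172  0.084]
wrist cradle_green 0.61 [368, 221] [ 0.488 -0.184  0.039]
wrist cradle_yellow 0.94 [252, 210] [ 0.459 -0.347  0.035]
wrist rack 0.78 [336, 214] [ 0.48  -0.229  0.021]
wrist rack 0.71 [310, 251] [ 0.497 -0.264  0.107]
```

View pics/w2.png

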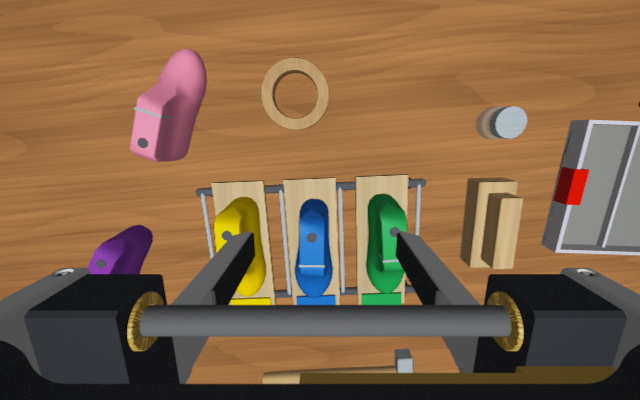

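Run:
```python
from h import *
s=manip.state()
for n,a,b in(("y",(213,183),(264,181)),("b",(284,180),(336,179)),("g",(356,177),(408,175)),("filler top?",(494,195),(517,195))):
    A=ray("wrist",a,.035,s);B=ray("wrist",b,.035,s);print(n,A.round(3),B.round(3),((A+B)/2).round(3))
for n,p in(("ydot",(227,236)),("bdot",(312,238)),("bline",(312.5,266.5)),("gdot",(396,232)),("gline",(391,261))):
    print(n,ray("wrist",p,.115,s).round(4))
im=cv2.imread("pics/w2.png")[165:310,190:530];cv2.imwrite("pics/c2.png",cv2.resize(im,(800,341),interpolation=2))
```

```text
y [ 0.417 -0.394  0.035] [ 0.42  -0.324  0.035] [ 0.419 -0.359  0.035]
b [ 0.421 -0.296  0.035] [ 0.426 -0.225  0.035] [ 0.424 -0.26   0.035]
g [ 0.425 -0.197  0.035] [ 0.429 -0.126  0.035] [ 0.427 -0.161  0.035]
filler top? [ 0.467 -0.006  0.035] [0.47  0.026 0.035] [0.469 0.01  0.035]
ydot [ 0.4675 -0.3573  0.115 ]
bdot [ 0.4784 -0.2594  0.115 ]
bline [ 0.5146 -0.2624  0.115 ]
gdot [ 0.4794 -0.1622  0.115 ]
gline [ 0.5154 -0.1689  0.115 ]
```

View pics/c2.png

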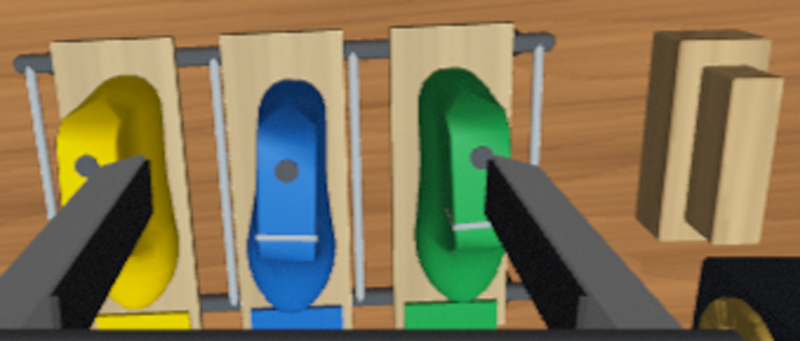

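```bash
python3 -m handwheel '[{"offset":[-0.063,0.08,0.04],"twist":0},{"offset":[-0.063,0.08,0.04],"twist":0},{"offset":[-0.063,0.08,0.04],"twist":0},{"offset":[-0.063,0.08,0.04],"twist":0},{"offset":[-0.063,0.08,0.04],"twist":0},{"offset":[-0.063,0.08,0.04],"twist":0}]' 0.5 25
python3 - <<'E'
from h import *
s=manip.state();print(s["time"],s["ee_pos"],s["eef_rot"])
im=save("wrist","w3");cv2.imwrite("pics/c3.png",cv2.resize(cv2.cvtColor(im,cv2.COLOR_RGB2BGR)[100:320,200:480],(760,597),interpolation=2))
E
```

```text
time: 4.42
ee_pos: [0.4996, -0.1661, 0.2108]
eef_rot: [0.0, 0.044, 0.999, -0.0]
ft_force: [-0.9, -0.7, 0.3]
opening: 0.753
4.4167 [ 0.49964588 -0.16610989  0.21078427] [ 1.09843440e-04  4.36712488e-02  9.99045940e-01 -1.41481987e-04]
```

View pics/c3.png

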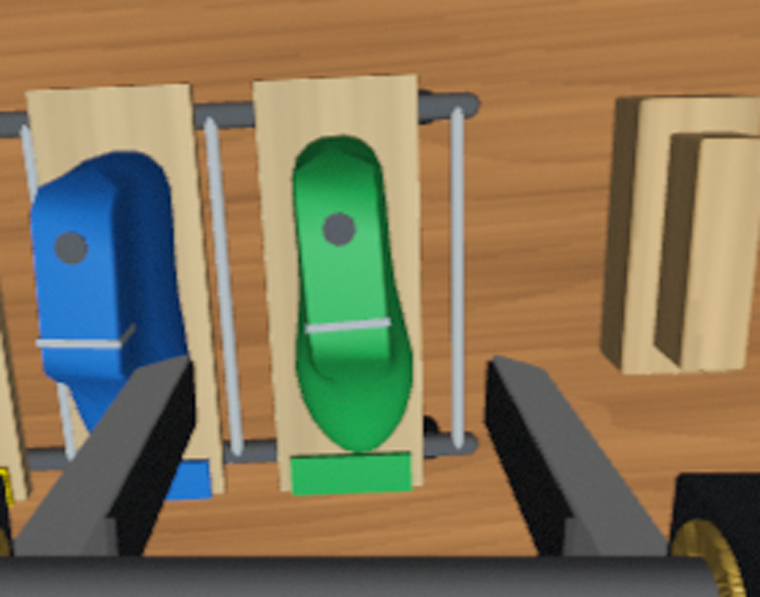

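Run:
```python
from h import *
s=manip.state()
g=lambda x,y,z:ray("wrist",(200+x/2.714,100+y/2.714),z,s)[:2]
for n,x,y,z in(("dot",339,229,.115),("line",348,326,.115),("front",351,366,.115),("bdot",70,246,.115),("bline",80,344,.115)):print(n,g(x,y,z).round(4))
a=(g(254,82,.035)+g(417,75,.035))/2;b=(g(282,490,.035)+g(422,487,.035))/2;print("cradle",a.round(3),b.round(3),((a+b)/2).round(4),np.degrees(np.arctan2(*(b-a)[::-1])))
print("filler ridge",[g(x,y,.07).round(3).tolist() for x,y in((701,136),(760,140),(690,370),(745,372))])
```

```text
dot [ 0.4785 -0.1653]
line [ 0.5149 -0.1652]
front [ 0.5306 -0.1654]
bdot [ 0.4763 -0.2618]
bline [ 0.5133 -0.2646]
cradle [ 0.427 -0.162] [ 0.626 -0.172] [ 0.5268 -0.1672] -2.6819444525388736
filler ridge [[0.462, -0.018], [0.466, 0.006], [0.562, -0.02], [0.565, 0.004]]
```

```bash
python3 -m handwheel '[{"offset":[-0.009,0.002,0.03],"twist":-5},{"offset":[-0.009,0.002,0.06],"twist":-5},{"offset":[-0.009,0.002,0.09],"twist":-5},{"offset":[-0.009,0.002,0.11],"twist":-5},{"offset":[-0.009,0.002,0.124],"twist":-5},{"offset":[-0.009,0.002,0.124],"twist":-5},{"offset":[-0.009,0.002,0.124],"twist":-5}]'
python3 -m handwheel '[{"offset":[0,0,0],"twist":0},{"offset":[0,0,0],"twist":0},{"offset":[0,0,0],"twist":0},{"offset":[0,0,0],"twist":0},{"offset":[0,0,0],"twist":0},{"offset":[0,0,0],"twist":0}]' -1 25
```

```text
time: 5.05
ee_pos: [0.5087, -0.1654, 0.087]
eef_rot: [-0.0, 0.001, 1.0, -0.0]
ft_force: [-0.1, -0.7, -0.5]
opening: 0.747
time: 5.55
ee_pos: [0.509, -0.1647, 0.0867]
eef_rot: [0.0, 0.0, 1.0, -0.0]
ft_force: [-0.3, 0.3, -0.4]
opening: 0.358
```

```bash
python3 -m handwheel '[{"offset":[0,0,0],"twist":0},{"offset":[0,0,0],"twist":0},{"offset":[0,0,0],"twist":0},{"offset":[0,0,-0.015],"twist":0},{"offset":[0,0,-0.04],"twist":0},{"offset":[0,0,-0.08],"twist":0},{"offset":[0,0,-0.1],"twist":0},{"offset":[0,0,-0.1],"twist":0}]'
python3 -m handwheel '[{"offset":[0.002,0.02,0],"twist":0},{"offset":[0.004,0.05,0],"twist":0},{"offset":[0.01,0.09,0],"twist":1},{"offset":[0.014,0.13,0],"twist":2},{"offset":[0.018,0.17,0],"twist":3},{"offset":[0.022,0.21,0],"twist":4},{"offset":[0.026,0.25,0],"twist":5},{"offset":[0.03,0.29,0],"twist":6},{"offset":[0.034,0.33,0],"twist":6.6},{"offset":[0.038,0.36,0],"twist":6.6},{"offset":[0.042,0.385,0],"twist":6.6},{"offset":[0.042,0.394,0],"twist":6.6}]'
python3 -m handwheel '[{"offset":[0,0,0],"twist":0},{"offset":[0,0,0],"twist":0},{"offset":[0,0,0],"twist":0}]'
python3 - <<'E'
from h import *
s=manip.state();print(s["time"],s["ee_pos"],s["eef_rot"])
im=save("wrist","w4")
E
```

```text
time: 6.22
ee_pos: [0.5104, -0.1652, 0.1907]
eef_rot: [0.003, 0.0, 1.0, -0.001]
ft_force: [-0.8, -0.5, -2.2]
opening: 0.318
time: 7.22
ee_pos: [0.4656, 0.232, 0.1846]
eef_rot: [-0.001, 0.057, 0.998, -0.0]
ft_force: [-0.7, -1.1, -3.3]
opening: 0.318
time: 7.47
ee_pos: [0.4672, 0.2282, 0.1857]
eef_rot: [-0.0, 0.058, 0.998, -0.0]
ft_force: [-0.4, -0.4, -3.1]
opening: 0.319
7.4667 [0.4671796  0.22817973 0.18573979] [-4.58231249e-04  5.82730681e-02  9.98300510e-01 -3.61223844e-04]
```

View pics/w4.png

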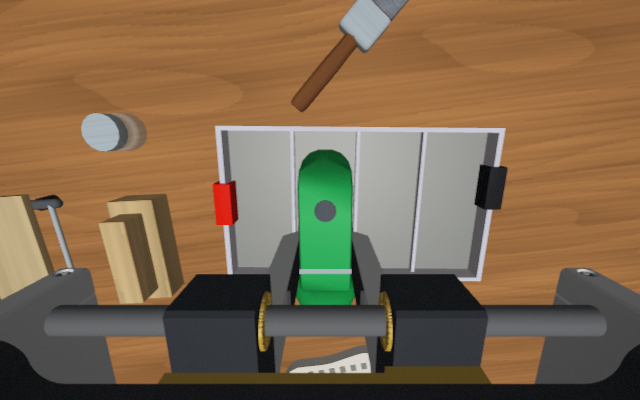

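```bash
python3 -m handwheel '[{"offset":[0,0,0.03],"twist":0},{"offset":[0,0,0.06],"twist":0},{"offset":[0,0,0.09],"twist":0},{"offset":[0,0,0.11],"twist":0},{"offset":[0,0,0.12],"twist":0},{"offset":[0,0,0.125],"twist":0},{"offset":[0,0,0.127],"twist":0},{"offset":[0,0,0.127],"twist":0},{"offset":[0,0,0.127],"twist":0}]'
```

```text
time: 8.27
ee_pos: [0.4678, 0.2295, 0.0606]
eef_rot: [0.001, 0.058, 0.998, 0.0]
ft_force: [-0.7, 0.2, -2.9]
opening: 0.32
```

```bash
python3 -m handwheel '[{"offset":[0,0,0.001],"twist":0},{"offset":[0,0,0.002],"twist":0},{"offset":[0,0,0.003],"twist":0},{"offset":[0,0,0.003],"twist":0}]'
```

```text
time: 8.6
ee_pos: [0.4675, 0.2295, 0.0576]
eef_rot: [0.001, 0.058, 0.998, 0.0]
ft_force: [-3.9, -1.8, 7.9]
opening: 0.321
```

```bash
python3 -m handwheel '[{"offset":[0,0,0],"twist":0},{"offset":[0,0,0],"twist":0},{"offset":[0,0,0],"twist":0},{"offset":[0,0,0],"twist":0},{"offset":[0,0,0],"twist":0},{"offset":[0,0,-0.02],"twist":0},{"offset":[0,0,-0.05],"twist":0},{"offset":[0,0,-0.09],"twist":0},{"offset":[0,0,-0.13],"twist":0},{"offset":[0,0,-0.14],"twist":0},{"offset":[0,0,-0.14],"twist":0}]' 0.3
python3 -m handwheel '[{"offset":[-0.089,-0.484,0],"twist":-2},{"offset":[-0.089,-0.484,0],"twist":-2},{"offset":[-0.089,-0.484,0],"twist":-2},{"offset":[-0.089,-0.484,0],"twist":-2},{"offset":[-0.089,-0.484,0],"twist":-2},{"offset":[-0.089,-0.484,0],"twist":-2},{"offset":[-0.089,-0.484,0],"twist":-2},{"offset":[-0.089,-0.484,0],"twist":-2},{"offset":[-0.089,-0.484,0],"twist":-2},{"offset":[-0.089,-0.484,0],"twist":-2},{"offset":[-0.089,-0.484,0],"twist":-2},{"offset":[-0.089,-0.484,0],"twist":-2}]' 0.5
python3 -m handwheel '[{"offset":[0,0,0],"twist":0},{"offset":[0,0,0],"twist":0},{"offset":[0,0,0],"twist":0}]'
python3 - <<'E'
from h import *
s=manip.state();print(s["time"],s["ee_pos"],s["eef_rot"])
a=cv2.cvtColor(viewer.capture("scene"),cv2.COLOR_RGB2BGR)[230:370,310:440]
im=save("wrist","w5");c=cv2.resize(cv2.cvtColor(im,cv2.COLOR_RGB2BGR)[110:310,200:480],(560,400),interpolation=2)
cv2.imwrite("pics/c5.png",np.hstack([c,cv2.resize(a,(240,400))]))
E
```

```text
time: 9.52
ee_pos: [0.4682, 0.2298, 0.1996]
eef_rot: [0.003, 0.058, 0.998, 0.001]
ft_force: [0.0, 0.8, -0.8]
opening: 0.65
time: 10.52
ee_pos: [0.4988, -0.2643, 0.1943]
eef_rot: [-0.001, 0.041, 0.999, 0.001]
ft_force: [0.3, 0.3, -0.4]
opening: 0.749
time: 10.77
ee_pos: [0.4993, -0.261, 0.195]
eef_rot: [-0.001, 0.04, 0.999, 0.001]
ft_force: [-0.5, -0.5, -0.2]
opening: 0.751
10.7667 [ 0.49929518 -0.26098692  0.19499113] [-9.27361830e-04  4.04243193e-02  9.99181984e-01  6.14289155e-04]
```

View pics/c5.png

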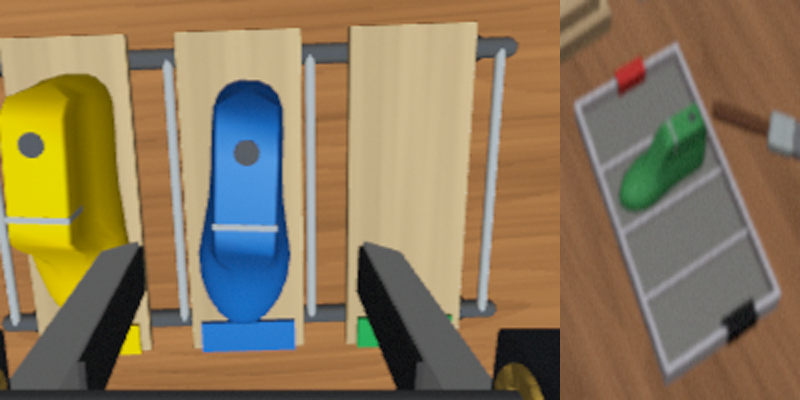

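Run:
```python
from h import *
s=manip.state()
for n,p in(("bdot",(323,186)),("bline",(322.5,224)),("bfront",(323,242)),("ydot",(215.5,182.5)),("yline",(219,220.3))):print(n,ray("wrist",p,.115,s)[:2].round(4))
```

```text
bdot [ 0.477 -0.261]
bline [ 0.5134 -0.2644]
bfront [ 0.5316 -0.2654]
ydot [ 0.4661 -0.3584]
yline [ 0.5021 -0.3614]
```

```bash
python3 -m handwheel '[{"offset":[-0.008,-0.002,0.03],"twist":0.5},{"offset":[-0.008,-0.002,0.06],"twist":0.5},{"offset":[-0.008,-0.002,0.09],"twist":0.5},{"offset":[-0.008,-0.002,0.102],"twist":0.5},{"offset":[-0.008,-0.002,0.108],"twist":0.5},{"offset":[-0.008,-0.002,0.108],"twist":0.5},{"offset":[-0.008,-0.002,0.108],"twist":0.5}]'
python3 -m handwheel '[{"offset":[0,0,0],"twist":0},{"offset":[0,0,0],"twist":0},{"offset":[0,0,0],"twist":0},{"offset":[0,0,0],"twist":0},{"offset":[0,0,0],"twist":0},{"offset":[0,0,0],"twist":0},{"offset":[0,0,0],"twist":0},{"offset":[0,0,0],"twist":0},{"offset":[0,0,0],"twist":0}]' -1 25
python3 - <<'E'
from h import *
s=manip.state();print(s["time"],s["ee_pos"],s["eef_rot"])
E
```

```text
time: 11.45
ee_pos: [0.5082, -0.2644, 0.0899]
eef_rot: [0.001, 0.044, 0.999, -0.0]
ft_force: [0.2, -0.5, -0.0]
opening: 0.753
time: 12.2
ee_pos: [0.5075, -0.2643, 0.0885]
eef_rot: [-0.0, 0.045, 0.999, 0.0]
ft_force: [0.4, 0.5, -0.2]
opening: 0.322
12.2 [ 0.50748846 -0.26430116  0.08847778] [-2.65220509e-05  4.47058154e-02  9.99000195e-01  1.41873601e-05]
```

```bash
python3 -m handwheel '[{"offset":[0,0,-0.015],"twist":0},{"offset":[0,0,-0.04],"twist":0},{"offset":[0,0,-0.08],"twist":0},{"offset":[0,0,-0.11],"twist":0},{"offset":[0.003,0.02,-0.12],"twist":0},{"offset":[0.008,0.055,-0.12],"twist":0},{"offset":[0.014,0.095,-0.12],"twist":0},{"offset":[0.02,0.135,-0.12],"twist":0.5},{"offset":[0.026,0.175,-0.12],"twist":1},{"offset":[0.032,0.215,-0.12],"twist":1.5},{"offset":[0.037,0.255,-0.12],"twist":1.5},{"offset":[0.043,0.295,-0.12],"twist":1.5}]'
python3 - <<'E'
from h import *
s=manip.state();print(s["time"],s["ee_pos"],s["eef_rot"])
E
```

```text
time: 13.2
ee_pos: [0.4903, 0.0351, 0.2082]
eef_rot: [-0.0, 0.058, 0.998, -0.0]
ft_force: [1.3, 0.1, -3.8]
opening: 0.318
13.2 [0.49034116 0.03514594 0.20824893] [-1.94657529e-04  5.79457792e-02  9.98319713e-01 -1.42364119e-05]
```

```bash
python3 -m handwheel '[{"offset":[0.007,0.04,0],"twist":0},{"offset":[0.014,0.08,0],"twist":0},{"offset":[0.021,0.12,0],"twist":0},{"offset":[0.028,0.16,0],"twist":0},{"offset":[0.035,0.2,0],"twist":0},{"offset":[0.041,0.235,0],"twist":0},{"offset":[0.045,0.26,0],"twist":0},{"offset":[0.047,0.27,0],"twist":0},{"offset":[0.047,0.27,0],"twist":0},{"offset":[0.047,0.27,0],"twist":0},{"offset":[0.047,0.27,0],"twist":0}]'
python3 - <<'E'
from h import *
im=save("wrist","w6")
E
```

```text
time: 14.12
ee_pos: [0.4757, 0.3057, 0.2083]
eef_rot: [-0.0, 0.058, 0.998, -0.0]
ft_force: [-0.8, -0.6, -2.4]
opening: 0.316
```

View pics/w6.png

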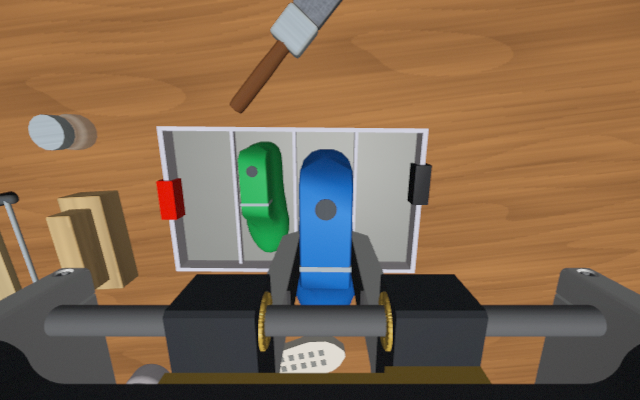

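```bash
python3 - <<'E'
from h import *
s=manip.state()
a,b=[ray("wrist",p,.086,s)[:2] for p in((252,171),(256,205))];print(a,b,np.degrees(np.arctan2(*(b-a)[::-1])))
E
python3 -m handwheel '[{"offset":[0,0,0.03],"twist":0},{"offset":[0,0,0.065],"twist":0},{"offset":[0,0,0.1],"twist":0},{"offset":[0,0,0.125],"twist":0},{"offset":[0,0,0.138],"twist":0},{"offset":[0,0,0.144],"twist":0},{"offset":[0,0,0.147],"twist":0},{"offset":[0,0,0.149],"twist":0},{"offset":[0,0,0.151],"twist":0},{"offset":[0,0,0.151],"twist":0},{"offset":[0,0,0.151],"twist":0}]'
```

```text
[0.43690169 0.23272265] [0.47367985 0.23038107] -3.642969106596421
time: 15.08
ee_pos: [0.4763, 0.3072, 0.0593]
eef_rot: [0.001, 0.058, 0.998, 0.001]
ft_force: [-1.6, -1.8, 6.4]
opening: 0.316
```

```bash
python3 -m handwheel '[{"offset":[0,0,0],"twist":0},{"offset":[0,0,0],"twist":0},{"offset":[0,0,0],"twist":0},{"offset":[0,0,0],"twist":0},{"offset":[0,0,0],"twist":0},{"offset":[0,0,-0.02],"twist":0},{"offset":[0,0,-0.05],"twist":0},{"offset":[0,0,-0.09],"twist":0},{"offset":[0,0,-0.13],"twist":0},{"offset":[0,0,-0.14],"twist":0},{"offset":[-0.003,-0.02,-0.14],"twist":0},{"offset":[-0.008,-0.06,-0.14],"twist":0}]' 0.3
python3 -m handwheel '[{"offset":[-0.083,-0.6,0],"twist":-1.7},{"offset":[-0.083,-0.6,0],"twist":-1.7},{"offset":[-0.083,-0.6,0],"twist":-1.7},{"offset":[-0.083,-0.6,0],"twist":-1.7},{"offset":[-0.083,-0.6,0],"twist":-1.7},{"offset":[-0.083,-0.6,0],"twist":-1.7},{"offset":[-0.083,-0.6,0],"twist":-1.7},{"offset":[-0.083,-0.6,0],"twist":-1.7},{"offset":[-0.083,-0.6,0],"twist":-1.7},{"offset":[-0.083,-0.6,0],"twist":-1.7},{"offset":[-0.083,-0.6,0],"twist":-1.7},{"offset":[-0.083,-0.6,0],"twist":-1.7}]' 0.5
python3 - <<'E'
from h import *
s=manip.state();print(s["time"],s["ee_pos"],s["eef_rot"])
E
```

```text
time: 16.08
ee_pos: [0.4764, 0.2481, 0.1979]
eef_rot: [0.001, 0.056, 0.998, 0.001]
ft_force: [1.0, -0.8, -0.9]
opening: 0.652
time: 17.08
ee_pos: [0.487, -0.2556, 0.1972]
eef_rot: [0.0, 0.043, 0.999, 0.0]
ft_force: [0.7, 0.7, 0.3]
opening: 0.749
17.0833 [ 0.48695704 -0.25558978  0.19723997] [2.35479731e-05 4.30742508e-02 9.99071873e-01 2.56625794e-05]
```

```bash
python3 -m handwheel '[{"offset":[-0.012,-0.103,0],"twist":0},{"offset":[-0.012,-0.103,0],"twist":0},{"offset":[-0.012,-0.103,0],"twist":0},{"offset":[-0.012,-0.103,0],"twist":0},{"offset":[-0.012,-0.103,0],"twist":0},{"offset":[-0.012,-0.103,0],"twist":0}]'
python3 - <<'E'
from h import *
s=manip.state();print(s["time"],s["ee_pos"],s["eef_rot"])
a=cv2.cvtColor(viewer.capture("scene"),cv2.COLOR_RGB2BGR)[230:370,310:440]
im=save("wrist","w7");c=cv2.resize(cv2.cvtColor(im,cv2.COLOR_RGB2BGR)[110:310,200:480],(560,400),interpolation=2)
cv2.imwrite("pics/c7.png",np.hstack([c,cv2.resize(a,(240,400))]))
E
```

```text
time: 17.58
ee_pos: [0.4905, -0.3563, 0.1971]
eef_rot: [-0.0, 0.043, 0.999, 0.0]
ft_force: [-0.3, 1.5, -0.2]
opening: 0.748
17.5833 [ 0.49054374 -0.35631836  0.19711708] [-2.12848232e-04  4.28071056e-02  9.99083299e-01  2.61130859e-04]
```

View pics/c7.png

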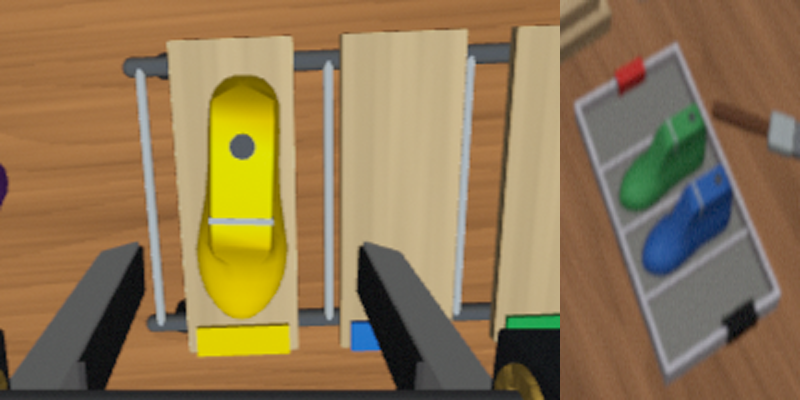

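Run:
```python
from h import *
s=manip.state()
a,b=[ray("wrist",p,.115,s)[:2] for p in((321,183),(320.5,221))];u=(b-a)/np.linalg.norm(b-a);g=a+.0305*u;print(a,b,g,np.degrees(np.arctan2(u[1],u[0])))
d=np.append(g,.0875)-s["ee_pos"];q=s["eef_rot"];print("tool offset",R.from_quat([q[1],q[2],q[3],q[0]]).inv().apply(d).round(4))
```

```text
[ 0.46559769 -0.35810445] [ 0.50204906 -0.36177022] [ 0.49594462 -0.36115632] -5.74269960684586
tool offset [-0.0055 -0.0047  0.1101]
```

```bash
python3 -m handwheel '[{"offset":[-0.006,-0.003,0.03],"twist":0.5},{"offset":[-0.006,-0.003,0.06],"twist":0.5},{"offset":[-0.006,-0.003,0.09],"twist":0.5},{"offset":[-0.006,-0.003,0.104],"twist":0.5},{"offset":[-0.006,-0.003,0.11],"twist":0.5},{"offset":[-0.006,-0.003,0.11],"twist":0.5},{"offset":[-0.006,-0.003,0.11],"twist":0.5}]'
python3 -m handwheel '[{"offset":[0,0,0],"twist":0},{"offset":[0,0,0],"twist":0},{"offset":[0,0,0],"twist":0},{"offset":[0,0,0],"twist":0},{"offset":[0,0,0],"twist":0},{"offset":[0,0,0],"twist":0},{"offset":[0,0,0],"twist":0},{"offset":[0,0,0],"twist":0},{"offset":[0,0,0],"twist":0}]' -1 25
python3 - <<'E'
from h import *
s=manip.state();print(s["time"],s["ee_pos"],s["eef_rot"])
E
```

```text
time: 18.27
ee_pos: [0.4969, -0.3604, 0.0887]
eef_rot: [0.001, 0.047, 0.999, -0.0]
ft_force: [0.5, -0.7, 0.9]
opening: 0.753
time: 19.02
ee_pos: [0.4962, -0.3607, 0.0875]
eef_rot: [-0.0, 0.047, 0.999, -0.0]
ft_force: [-0.6, -0.0, 0.2]
opening: 0.319
19.0167 [ 0.49622317 -0.36066821  0.087492  ] [-2.22973328e-06  4.73646773e-02  9.98877664e-01 -2.22685487e-05]
```

```bash
python3 -m handwheel '[{"offset":[0,0,-0.015],"twist":0},{"offset":[0,0,-0.04],"twist":0},{"offset":[0,0,-0.08],"twist":0},{"offset":[0,0,-0.11],"twist":0},{"offset":[0.002,0.02,-0.12],"twist":0},{"offset":[0.006,0.055,-0.12],"twist":0},{"offset":[0.01,0.095,-0.12],"twist":0},{"offset":[0.015,0.135,-0.12],"twist":0.5},{"offset":[0.019,0.175,-0.12],"twist":1.2},{"offset":[0.024,0.215,-0.12],"twist":1.2},{"offset":[0.028,0.255,-0.12],"twist":1.2},{"offset":[0.032,0.295,-0.12],"twist":1.2}]'
python3 -m handwheel '[{"offset":[0.006,0.04,0],"twist":0},{"offset":[0.011,0.08,0],"twist":0},{"offset":[0.017,0.12,0],"twist":0},{"offset":[0.022,0.16,0],"twist":0},{"offset":[0.027,0.2,0],"twist":0},{"offset":[0.032,0.24,0],"twist":0},{"offset":[0.037,0.28,0],"twist":0},{"offset":[0.042,0.315,0],"twist":0},{"offset":[0.046,0.345,0],"twist":0},{"offset":[0.048,0.365,0],"twist":0},{"offset":[0.048,0.375,0],"twist":0},{"offset":[0.048,0.375,0],"twist":0}]'
python3 - <<'E'
from h import *
s=manip.state();print(s["time"],s["ee_pos"],s["eef_rot"])
E
```

```text
time: 20.02
ee_pos: [0.4916, -0.062, 0.2072]
eef_rot: [-0.0, 0.058, 0.998, 0.0]
ft_force: [0.4, -0.4, -3.8]
opening: 0.319
time: 21.02
ee_pos: [0.4876, 0.3153, 0.2067]
eef_rot: [-0.0, 0.057, 0.998, -0.0]
ft_force: [-0.5, -0.0, -3.5]
opening: 0.315
21.0167 [0.4875561  0.31532994 0.20670868] [-4.94167325e-04  5.68973205e-02  9.98379883e-01 -2.45113971e-04]
```

```bash
python3 -m handwheel '[{"offset":[0.005,0.03,0],"twist":0},{"offset":[0.009,0.055,0],"twist":0},{"offset":[0.011,0.068,0],"twist":0},{"offset":[0.011,0.068,0],"twist":0},{"offset":[0.011,0.068,0],"twist":0},{"offset":[0.011,0.068,0],"twist":0}]'
python3 - <<'E'
from h import *
im=save("wrist","w8")
E
```

```text
time: 21.52
ee_pos: [0.4852, 0.3814, 0.2074]
eef_rot: [-0.0, 0.058, 0.998, -0.0]
ft_force: [-0.3, 0.2, -4.1]
opening: 0.317
```

View pics/w8.png

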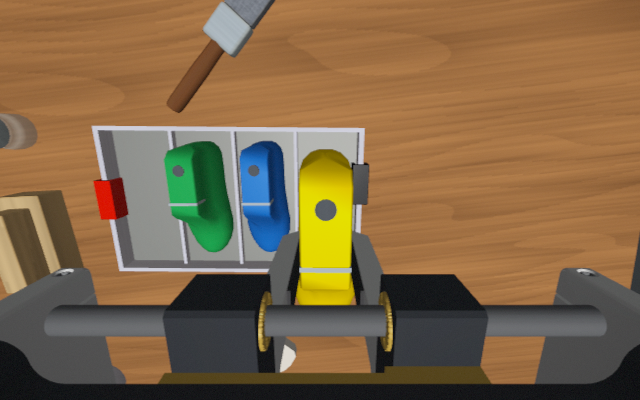

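```bash
python3 -m handwheel '[{"offset":[0,0.001,0.03],"twist":0},{"offset":[0,0.001,0.065],"twist":0},{"offset":[0,0.001,0.1],"twist":0},{"offset":[0,0.001,0.125],"twist":0},{"offset":[0,0.001,0.138],"twist":0},{"offset":[0,0.001,0.144],"twist":0},{"offset":[0,0.001,0.147],"twist":0},{"offset":[0,0.001,0.149],"twist":0},{"offset":[0,0.001,0.151],"twist":0},{"offset":[0,0.001,0.151],"twist":0},{"offset":[0,0.001,0.151],"twist":0}]'
```

```text
time: 22.48
ee_pos: [0.4859, 0.3843, 0.0584]
eef_rot: [0.001, 0.058, 0.998, 0.001]
ft_force: [0.8, -2.7, 6.5]
opening: 0.318
```

```bash
python3 -m handwheel '[{"offset":[0,0,0],"twist":0},{"offset":[0,0,0],"twist":0},{"offset":[0,0,0],"twist":0},{"offset":[0,0,0],"twist":0},{"offset":[0,0,0],"twist":0},{"offset":[0,0,-0.02],"twist":0},{"offset":[0,0,-0.05],"twist":0},{"offset":[0,0,-0.09],"twist":0},{"offset":[0,0,-0.13],"twist":0},{"offset":[0,0,-0.14],"twist":0},{"offset":[-0.003,-0.02,-0.14],"twist":0},{"offset":[-0.009,-0.06,-0.14],"twist":0}]' 0.3
python3 -m handwheel '[{"offset":[-0.05,-0.325,0],"twist":-3},{"offset":[-0.05,-0.325,0],"twist":-3},{"offset":[-0.05,-0.325,0],"twist":-3},{"offset":[-0.05,-0.325,0],"twist":-3},{"offset":[-0.05,-0.325,0],"twist":-3},{"offset":[-0.05,-0.325,0],"twist":-3},{"offset":[-0.05,-0.325,0],"twist":-3},{"offset":[-0.05,-0.325,0],"twist":-3},{"offset":[-0.05,-0.325,0],"twist":-3},{"offset":[-0.05,-0.325,0],"twist":-3},{"offset":[-0.05,-0.325,0],"twist":-3},{"offset":[-0.05,-0.325,0],"twist":-3}]' 0.5
python3 - <<'E'
from h import *
s=manip.state();print(s["time"],s["ee_pos"],s["eef_rot"])
im=save("wrist","w9")
E
```

```text
time: 23.48
ee_pos: [0.4866, 0.3251, 0.1968]
eef_rot: [0.001, 0.056, 0.998, 0.001]
ft_force: [0.7, -0.2, -0.6]
opening: 0.649
time: 24.48
ee_pos: [0.4991, -0.0043, 0.1963]
eef_rot: [-0.0, 0.031, 1.0, 0.0]
ft_force: [0.4, 0.1, 0.5]
opening: 0.751
24.4833 [ 0.49905988 -0.004278    0.19630439] [-9.82595126e-05  3.10117804e-02  9.99519011e-01  8.46982199e-05]
```

View pics/w9.png

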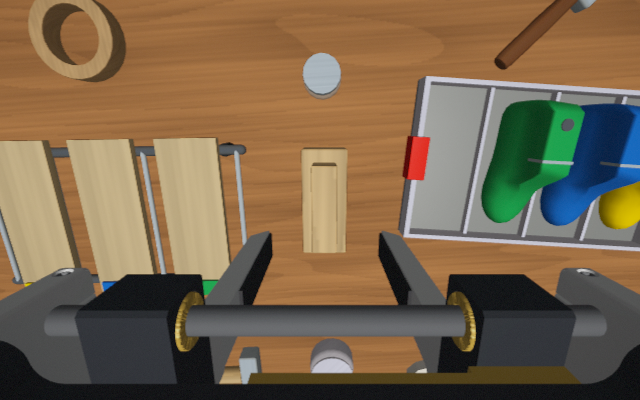

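Run:
```python
from h import *
s=manip.state()
g=lambda p,z:ray("wrist",p,z,s)[:2]
a,b=g((324.8,164),.07),g((324.2,251),.07);c,d=g((325,149),.036),g((325,252.5),.036)
print(a,b,(a+b)/2,c,d,(c+d)/2)
m=(a+b)/2
q=s["eef_rot"];print(R.from_quat([q[1],q[2],q[3],q[0]]).inv().apply(np.append(m,.044)-s["ee_pos"]).round(4))
```

```text
[ 0.46205417 -0.00268134] [ 0.56079352 -0.00937585] [ 0.51142384 -0.0060286 ] [ 0.44894779 -0.00167711] [ 0.57799718 -0.00950787] [ 0.51347249 -0.00559249]
[-0.0124 -0.0011  0.1524]
```

```bash
python3 -m handwheel '[{"offset":[-0.013,-0.001,0.03],"twist":0},{"offset":[-0.013,-0.001,0.065],"twist":0},{"offset":[-0.013,-0.001,0.1],"twist":0},{"offset":[-0.013,-0.001,0.13],"twist":0},{"offset":[-0.013,-0.001,0.145],"twist":0},{"offset":[-0.013,-0.001,0.152],"twist":0},{"offset":[-0.013,-0.001,0.152],"twist":0},{"offset":[-0.013,-0.001,0.152],"twist":0}]'
python3 -m handwheel '[{"offset":[0,0,0],"twist":0},{"offset":[0,0,0],"twist":0},{"offset":[0,0,0],"twist":0},{"offset":[0,0,0],"twist":0},{"offset":[0,0,0],"twist":0},{"offset":[0,0,0],"twist":0},{"offset":[0,0,0],"twist":0},{"offset":[0,0,0],"twist":0},{"offset":[0,0,0],"twist":0}]' -1 25
python3 - <<'E'
from h import *
s=manip.state();print(s["time"],s["ee_pos"],s["eef_rot"])
E
```

```text
time: 25.2
ee_pos: [0.5125, -0.0066, 0.0452]
eef_rot: [0.0, 0.031, 1.0, -0.0]
ft_force: [0.3, 0.2, 0.1]
opening: 0.748
time: 25.95
ee_pos: [0.512, -0.0071, 0.0445]
eef_rot: [0.0, 0.032, 0.999, 0.0]
ft_force: [-0.4, 0.5, 1.0]
opening: 0.294
25.95 [ 0.5120363  -0.0071077   0.04451926] [3.67268872e-05 3.16517360e-02 9.99498958e-01 9.76386086e-06]
```

```bash
python3 -m handwheel '[{"offset":[0,0,-0.015],"twist":0},{"offset":[0,0,-0.04],"twist":0},{"offset":[0,0,-0.08],"twist":0},{"offset":[0,0,-0.11],"twist":0},{"offset":[0.008,0.025,-0.12],"twist":1},{"offset":[0.018,0.06,-0.12],"twist":2},{"offset":[0.028,0.1,-0.12],"twist":3},{"offset":[0.038,0.135,-0.12],"twist":3},{"offset":[0.044,0.154,-0.12],"twist":3},{"offset":[0.044,0.154,-0.12],"twist":3},{"offset":[0.044,0.154,-0.12],"twist":3},{"offset":[0.044,0.154,-0.12],"twist":3}]'
python3 - <<'E'
from h import *
im=save("wrist","w10")
E
```

```text
time: 26.95
ee_pos: [0.4779, 0.1489, 0.1643]
eef_rot: [-0.0, 0.058, 0.998, -0.0]
ft_force: [0.9, -0.5, -2.2]
opening: 0.296
```

View pics/w10.png

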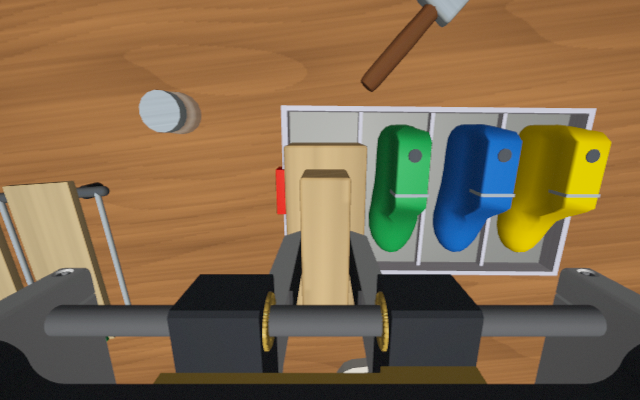

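```bash
python3 -m handwheel '[{"offset":[0,0,0.03],"twist":0},{"offset":[0,0,0.06],"twist":0},{"offset":[0,0,0.085],"twist":0},{"offset":[0,0,0.1],"twist":0},{"offset":[0,0,0.108],"twist":0},{"offset":[0,0,0.111],"twist":0},{"offset":[0,0,0.113],"twist":0},{"offset":[0,0,0.115],"twist":0},{"offset":[0,0,0.115],"twist":0},{"offset":[0,0,0.115],"twist":0}]'
```

```text
time: 27.83
ee_pos: [0.4785, 0.1494, 0.0504]
eef_rot: [0.001, 0.058, 0.998, 0.0]
ft_force: [-0.6, 0.2, 2.3]
opening: 0.294
```

```bash
python3 -m handwheel '[{"offset":[0,0,0],"twist":0},{"offset":[0,0,0],"twist":0},{"offset":[0,0,0],"twist":0},{"offset":[0,0,0],"twist":0},{"offset":[0,0,0],"twist":0},{"offset":[0,0,-0.02],"twist":0},{"offset":[0,0,-0.05],"twist":0},{"offset":[0,0,-0.09],"twist":0},{"offset":[0,0,-0.13],"twist":0},{"offset":[0,0,-0.17],"twist":0},{"offset":[0,0.04,-0.2],"twist":0},{"offset":[0,0.08,-0.2],"twist":0}]' 0.3
python3 -m handwheel '[{"offset":[0,0.02,0],"twist":0},{"offset":[0,0.02,0],"twist":0},{"offset":[0,0.02,0],"twist":0},{"offset":[0,0.02,0],"twist":0}]'
python3 - <<'E'
from h import *
s=manip.state()
im=save("wrist","w11");look("wrist",["last_green","last_blue","last_yellow","filler"],1)
a=cv2.cvtColor(im,cv2.COLOR_RGB2BGR)
side=cv2.cvtColor(viewer.capture("side"),cv2.COLOR_RGB2BGR)[130:205,310:420]
cv2.imwrite("pics/c11.png",np.hstack([cv2.resize(a[100:300,180:500],(560,350)),cv2.resize(side,(240,350))]))
E
```

```text
time: 28.83
ee_pos: [0.4879, 0.2235, 0.2548]
eef_rot: [0.004, 0.06, 0.998, 0.002]
ft_force: [1.9, 0.5, 0.9]
opening: 0.653
time: 29.17
ee_pos: [0.4886, 0.2429, 0.2486]
eef_rot: [-0.0, 0.058, 0.998, -0.0]
ft_force: [-0.1, -0.4, 0.2]
opening: 0.647
wrist last_green 0.58 [315, 177] [0.471 0.232 0.078]
wrist last_blue 0.78 [368, 174] [0.476 0.297 0.073]
wrist last_yellow 0.7 [425, 170] [0.483 0.372 0.057]
wrist filler 0.64 [258, 181] [0.472 0.156 0.056]
```

View pics/c11.png

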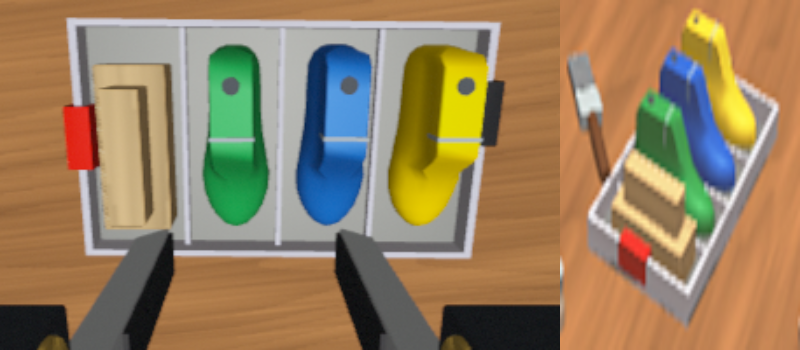

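Run:
```python
from h import *
s=manip.state()
g=lambda x,y,z:ray("wrist",(180+x/1.75,100+y/1.75),z,s)[:2]
# tray re-fit
t=np.mean([g(67,19,.03),g(500,24,.03),g(471,256,.03),g(88,254,.03)],axis=0)
th=np.radians(-6.6);Rt=np.array([[np.cos(th),-np.sin(th)],[np.sin(th),np.cos(th)]]);print("tray",t)
for n,d,l in(("green",(231,86),(231,140)),("blue",(348,86),(345,140)),("yellow",(466,86),(459,140))):
    a=Rt.T@(g(*d,.086)-t);b=Rt.T@(g(*l,.086)-t);u=(b-a)/np.linalg.norm(b-a);print(n,(a+.0505*u).round(4),np.degrees(np.arctan2(u[1],u[0])).round(1))
print("filler",(Rt.T@(np.mean([g(x,y,.042) for x,y in((93,65),(170,65),(171,227),(104,227))],axis=0)-t)).round(4))
```

```text
tray [0.49206509 0.2642782 ]
green [ 0.     -0.0378] -0.7
blue [0.     0.0401] -0.5
yellow [0.     0.1177] -1.4
filler [ 0.001  -0.1144]
```

All four are within a few millimetres of their bay middles and standing upright, so I'm handing in.

```bash
python3 -c "
from bench import manip
s=manip.state();print(s['time'],s['ft_force']);print(manip.hand_in())"
```

```text
29.4667 [-0.14908179  0.39688386 -0.19351158]
the job is handed in; nothing more can be done
None
```

The three lasts are in the tray in reverse order, the filler block went in last beside the red clip, and I handed the job in at 29.5 s of the 112 s allowed. No verdict was reported.

The rack held green, blue and yellow from left to right. In the tray they stand in the bays at y = -39 (green), +39 (blue) and +117 mm (yellow), with the filler at -117 mm. I left the pink and purple look-alikes alone.

- **Position:** in the last wrist picture all four were within about 3 mm of their bay's middle (limits 18 mm across, 28 mm along), and the lasts within 1.5° of the tray's long axis. I judged the filler's direction by eye; it looked straight.
- **Flatness and rest:** each one touched the floor before I opened the fingers, and all four look upright in the wrist and side views. I did not measure tilt or height separately.
- **Disagreements:** the fixed cameras' early positions differed by up to 3 cm, so I relied on close wrist views. In the last picture, the trained networks' positions for the tray differed from mine by a few millimetres across. They report the middle of the visible surface, so I expected that.

No check failed, and the gripper was clear of everything at hand-in.

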